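Hold the spring clip gaping around the recipe card

TASK

The recipe card has ridden up in its wooden holder: first press it down until it is fully home on its stop. Then squeeze the red spring clip by its handles, take it off the metal strip, and finish still holding it squeezed wide open around the middle of the card's top edge, one jaw well down on each side and not touching the card, so that I can slip a note in. Leave everything else where it stands.

Things in the scene. Friction and masses are not known exactly. Their poses are not given: they have to be found in the camera images.
- holder: Fixed wooden card holder, 50 (x) x 110 (y) x 45 mm high, with a slot along its y axis in which the card stands. Origin: centre of its underside; z up. x is across the card, y along the card's edge.
- card (a joint): Height (m) of the stiff recipe card above its stop hidden in the slot: 0 = fully home, starts 0.012 to 0.028 up, at most 0.030. It slides straight up and down and stays where it is left; it drags with about 4 N, and at the stop it goes no further.
- card_top (a point): Middle of the top edge of the recipe card, which moves with it. The card is a rigid upright plate 4 mm thick (x), 90 mm wide (y), 95 mm tall, white with green, yellow and orange fields. When home its top edge is 105 mm above the work surface (60 mm above the holder). Axes: x across the card's thickness, y along its edge, z up.
- strip: Fixed dark steel parking strip for the clip: base plate 70 (x) x 110 (y) x 8 mm, with an upright strip 4 mm thick (x), 100 mm wide (y) whose top edge is 85 mm above the work surface. Origin: centre of its underside; z up.
- clip: Red plastic spring clip (about 65 g) clipped over the strip, jaws down, handles up, its steel spring barrel (12 mm diameter, 36 mm long) resting on the strip's edge. Origin on the barrel's axis, which is the pivot; y along it (along the strip), x from jaw A to jaw B, z up. The frame belongs to half A: it tilts up to 0.3 rad about y when squeezed. Jaws 44 mm wide (y), reaching 42 mm down.
- clip_handles (a point): Point midway between the two handles at the start, 30 mm above the pivot. Handles are 28 mm wide (y), 4 mm thick; at the start they lean out 0.3 rad, 43 mm high above the pivot and 53 mm over their outer faces at the top. Fully squeezed, the outer faces are flat, parallel, 26 mm apart, from 6 to 48 mm above the pivot; keep fingertips above that 6 mm.
- clip_jaw (a joint): Opening angle of the clip (rad) between its halves: 0 as it sits on the 4 mm strip, -0.1 shut on nothing, 0.6 squeezed to its firm stop, jaw tips then 28 mm apart. Spring torque 0.16 N m at 0, 0.36 N m at 0.6: squeezing fully takes about 12 N on each handle, and a grip of 30 to 50 N does no harm.
- clip_pivot (a point): Point on the clip's pivot axis, middle of the barrel (same as the clip's origin). When fully squeezed the jaw tips lie about 40 mm below it and 14 mm to either side, so with the pivot 14 mm above the card's edge the tips are 26 mm below the edge; at 6 mm the barrel touches the edge.
- tip_a (a point): Inner lower edge of jaw A (on the clip's -x side), middle of its width.
- tip_b (a point): Inner lower edge of jaw B (on the clip's +x side), middle of its width.
- warmer: Bystander: round terracotta tortilla warmer, 200 mm across, 65 mm high. Origin: centre of its underside.
- warmer_lid: Bystander: its terracotta lid with knob, 204 mm across, 56 mm high, lying on the warmer. Origin: centre of its underside.
- ladle: Bystander: stainless steel ladle lying on the shelf, bowl 90 mm across, 35 mm high, handle reaching 270 mm from the bowl's centre to its -x. Origin: under the bowl.
- cup: Bystander: green plastic cup, 72 mm across, 90 mm high. Origin: centre of its underside.
- jar: Bystander: amber jar, 70 mm across, 100 mm high. Origin: centre of its underside.
- press: Bystander, fixed: cast aluminium tortilla press, 190 mm plates, 75 mm high, 245 mm long along its x axis. Origin: centre of its underside.
Things that resemble listed ones, but are neither listed nor needed, are in the scene too. Leave any blue look-alike of the strip alone.

How it is judged:
By the outcome, as a careful person would: the job done as asked, in the order asked, and still so for the second after the job is handed in, while the arm keeps its last pose, push and grip.
It also fails if it takes over 56 s, if anything falls off the work surface, if the arm or the gripper's body presses on something with over 40 N, if the wrist force passes 120 N, or if a joint passes its speed limit or range.

ROBOT

A 6-joint arm with a two-finger parallel gripper is mounted at the origin on the work surface. World frame = base frame: x ahead of the robot, y to its left, z up, the work surface at z = 0. Lengths are in mm, angles in rad, forces in N, time in s.
With the tool pointing down it reaches from about 275 to 750 mm from the base axis. Payload 10.2 kg.
Tool frame: the origin (TCP) lies between the finger pads; the fingertips stand 11 mm ahead of it and the grasp point (between the pads) lies 8 mm behind it (ctrl.nose_length is the distance from the TCP to the fingertips, in mm); x points along the fingers, y is the direction in which the jaws open and shut, and the axes are right-handed (so a half turn about x gives the same grasp; the last joint's range is limited). The gripper opens to 85 mm and grips with 20 to 120 N. Pads are 22 mm wide; open, the fingers measure 114 mm over their backs; the gripper's body (76 mm by 85 mm) begins 54 mm behind the grasp point. The pads swing forward as they close: fully open they stand 13 mm farther back than shut.
Start: joints at [-0.223, 0.313, 1.498, -0, 1.331, -0.223], TCP at [525.006, -0.014, 242.294] pointing down, gripper open.
Joint ranges: [-2.94, 2.94], [-0.97, 2.17], [0.19, 2.56], [-1.23, 4.37], [0.02, 3.11], [-2.88, 2.88]. Speed limits (rad/s): [2.39, 2.39, 3.01, 3.14, 3.14, 3.14].

INTERFACE

Orientations are given as a unit quaternion [w, x, y, z].
In Python, from rig import ctrl, capture, ticket gives the robot as it stands.
- The arm moves only by the tool step_arm, never from a script. Its argument "commands" is a list of rows, each a list of 2 entries, a list of its own where there are three numbers: the shift along the world's x, y, z normalised to -1 to 1, where 1 is 0.04 m, then the turn about the world's z normalised to -1 to 1, where 1 is 180 degrees. A call has 1 to 5 rows; each row shifts and turns the commanded pose from where the row before left it; what a row does not reach is not made up. A row lasts 1/10 s, in which the tool goes at most 50 mm and 8.59 degrees, less where a joint would pass 70% of its speed; a pose out of reach is approached as far as the arm can. A call with a number of a shift or a turn outside -1 to 1 is refused whole. A call with a gripper value outside its range is refused whole. "gripper" is the closure, from -1 (fully open) to 1 (shut), so that 0 is half open, set as the call begins (left out, the last holds). The fingers move at their own pace and stop on an object; "force" is the grip in N (left out, the last holds). Time passes only in rows, so rows that do not move let the fingers close. It gives the time, the measured TCP pose, the force and the opening at its end, in the units of the state.
- ctrl.sense(): the state, without advancing time (a new reading comes with each control period).
- capture(name): name is "scene" or "side" or "wrist"; returns a dict with "image" (384x512x3 uint8, blue, green, red), "fov_y" (degrees; the focal length in pixels is half the picture's height over the tangent of half this angle, whatever the lens; pixels are square), "cx", "cy" (the principal point, pixels), "origin" and "orientation" of the camera in the world. Camera axes: x right, y down, z forward; pixel columns grow to the right and rows downward; lengths in mm; the calibration is good to about 2 mm. The wrist camera is an equidistant fisheye: a pixel r from the principal point sees the ray r / f radians off the axis. A picture is of the moment at which its call begins. There is no depth.
- ticket.finish_job(): hands the job in, once; it reports no verdict.
The state is a dict: "time_s": time; "joints": joint angles; "dq": joint speeds; "tau": joint torques, N m; "eef_pos": TCP position; "ee_rot": TCP orientation; "force": force on the tool from outside, world axes, zero at the start; "wrist_torque": the same for the moment, N m; "grip_width": opening from 0.0 (shut) to 1.0 (fully open).
Only numpy, scipy, OpenCV 4.12 (cv2) and the standard library are available. Lean on these libraries where they do the work, as an engineer would, in place of code of your own. Each camera call takes 0.05 s, during which the arm holds its last target.

## Working session

There is one attempt and no reset: what is moved stays moved. The work goes in short steps, Python scripts to look and compute and a tool call to move; the robot and the scene stay as the last step left them, time stands still between calls to the robot, and variables do not carry over. Pictures are saved under pics/ and viewed, and the job is handed in when it is done.

Besides the shell and the picture viewer there is one more tool, called after "Emit:" by a JSON object that holds its "api" and its "payload", one argument or row to a line. step_arm: Moves the arm, as the interface text tells. Its arguments: {"type":"object","properties":{"commands":{"type":"array","items":{"type":"array"}},"gripper":{"type":"number"},"force":{"type":"number"}},"required":["commands"]}

```bash
ls; mkdir -p pics
python3 - <<'E'
from rig import ctrl,capture,ticket
import cv2
s=ctrl.sense();print(s)
for n in("scene","side","wrist"):
    c=capture(n);cv2.imwrite(f"pics/{n}0.png",c["image"]);print(n,{k:v for k,v in c.items() if k!="image"})
E
```

```text
pics
{'time_s': 0.0, 'joints': array([-2.23390049e-01,  3.13460406e-01,  1.49841692e+00, -1.10819126e-05,
        1.33102111e+00, -2.23406134e-01]), 'dq': array([ 7.32318508e-05, -1.04256919e-04,  7.69491550e-04,  1.87502482e-04,
       -7.88691161e-04,  2.76134964e-04]), 'tau': array([-5.78409599e-04, -4.12261176e+01, -2.59742296e+01, -3.58453699e-04,
        4.11797926e-03, -1.23038126e-05]), 'eef_pos': array([5.24759122e+02, 4.50845362e-02, 2.41737338e+02]), 'ee_rot': array([ 0.49961595,  0.49974598,  0.5003932 , -0.50024444]), 'force': array([ 0.30270524, -0.49358904,  0.14887081]), 'wrist_torque': array([0.0174443 , 0.03401776, 0.01318822]), 'grip_width': 0.9963647954802153}
scene {'fov_y': 44.1788876892968, 'cx': 255.3796763667501, 'cy': 195.87842611939786, 'origin': array([1376.61799468, -654.50302973,  910.24602285]), 'orientation': array([-0.39213883,  0.81226599,  0.38425123, -0.19698244])}
side {'fov_y': 42.30875100987614, 'cx': 260.42114044090994, 'cy': 184.53269089025054, 'origin': array([1230.36894259,  908.03520718, 1034.31429885]), 'orientation': array([-0.13394164,  0.28418808,  0.86108357, -0.39978976])}
wrist {'fov_y': 65.70646984690485, 'cx': 251.9773629121242, 'cy': 186.16105763069524, 'origin': array([523.95865859,  67.78965259, 373.74095943]), 'orientation': array([ 1.33680138e-01,  9.91024345e-01,  2.97218457e-04, -5.28628907e-04])}
```

View pics/scene0.png

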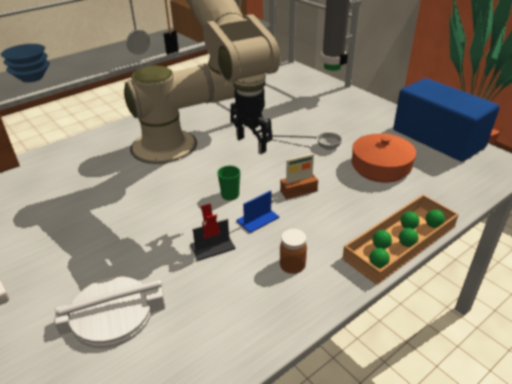

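View pics/side0.png

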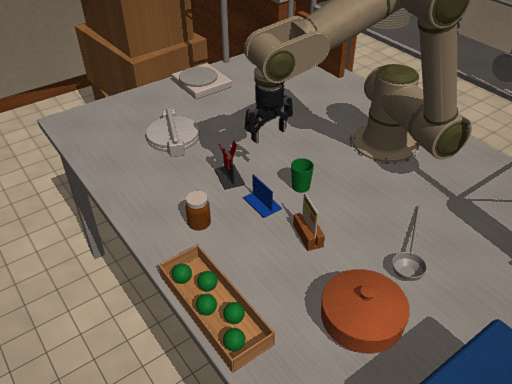

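View pics/wrist0.png

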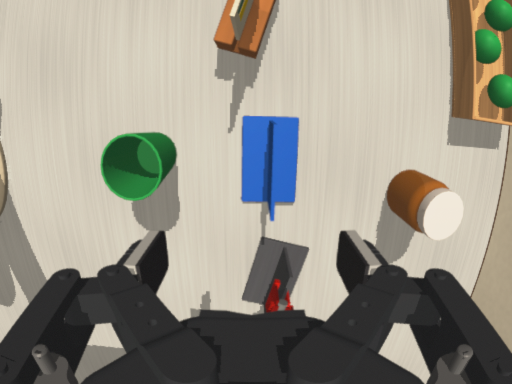

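```bash
cat > h.py <<'E'
import numpy as np,cv2
from scipy.spatial.transform import Rotation as Ro
from rig import ctrl,capture,ticket
def R(q): return Ro.from_quat([q[1],q[2],q[3],q[0]]).as_matrix()
def ray(c,u,v,fish):
    f=192/np.tan(np.radians(c["fov_y"]/2)); dx=u-c["cx"];dy=v-c["cy"]
    if fish:
        r=np.hypot(dx,dy);t=r/f;d=np.array([np.sin(t)*dx/max(r,1e-9),np.sin(t)*dy/max(r,1e-9),np.cos(t)])
    else: d=np.array([dx/f,dy/f,1.]);d/=np.linalg.norm(d)
    return np.array(c["origin"]),R(c["orientation"])@d
def plane(c,u,v,z,fish):
    o,d=ray(c,u,v,fish);return o+d*(z-o[2])/d[2]
def tri(rs):
    A=np.zeros((3,3));b=np.zeros(3)
    for o,d in rs:
        P=np.eye(3)-np.outer(d,d);A+=P;b+=P@o
    x=np.linalg.solve(A,b)
    return x,[float(np.linalg.norm((np.eye(3)-np.outer(d,d))@(x-o))) for o,d in rs]
def proj(c,p,fish):
    f=192/np.tan(np.radians(c["fov_y"]/2));q=R(c["orientation"]).T@(np.array(p)-c["origin"])
    r=np.hypot(q[0],q[1]);k=f*np.arctan2(r,q[2])/max(r,1e-9) if fish else f/q[2]
    return c["cx"]+k*q[0],c["cy"]+k*q[1]
def shot(n,fn,roi=None,s=1):
    import pickle
    c=capture(n);pickle.dump(c,open(f"pics/{fn}.pkl","wb"));im=c["image"]
    if roi: u0,v0,u1,v1=roi;im=im[v0:v1,u0:u1]
    cv2.imwrite(f"pics/{fn}.png",cv2.resize(im,None,fx=s,fy=s,interpolation=cv2.INTER_CUBIC));return c
def load(fn):
    import pickle;return pickle.load(open(f"pics/{fn}.pkl","rb"))
E
python3 - <<'E'
from h import *
c=shot("scene","sc1",(180,140,340,270),5)
d=shot("side","si1",(200,130,340,260),5)
w=shot("wrist","w1")
for n,(u,v) in dict(cardbox=(240,20),strip=(275,272),cup=(139,165)).items(): print(n,plane(w,u,v,45,1))
E
```

```text
cardbox [510.63757872 166.25645503  45.        ]
strip [ 553.56561927 -137.33722938   45.        ]
cup [390.05065429   3.24639535  45.        ]
```

View pics/sc1.png

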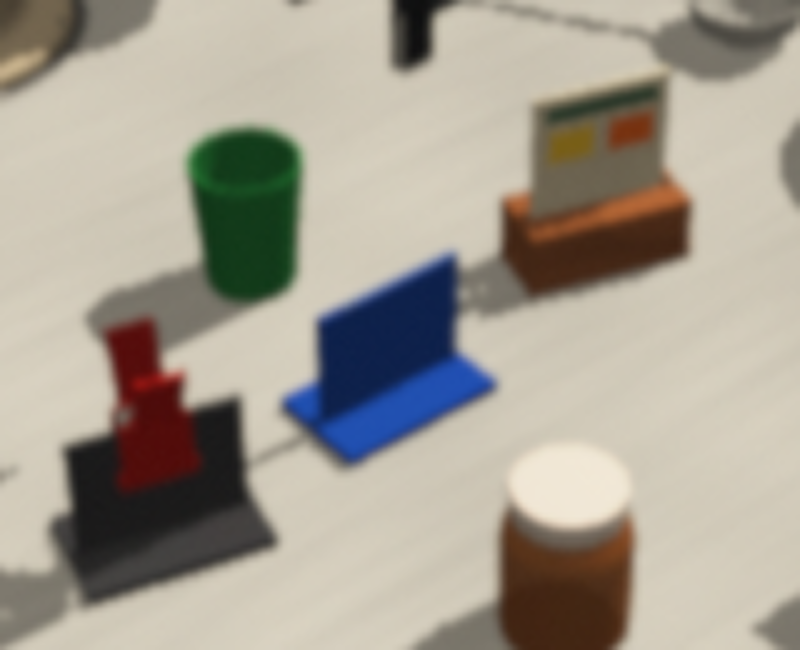

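View pics/si1.png

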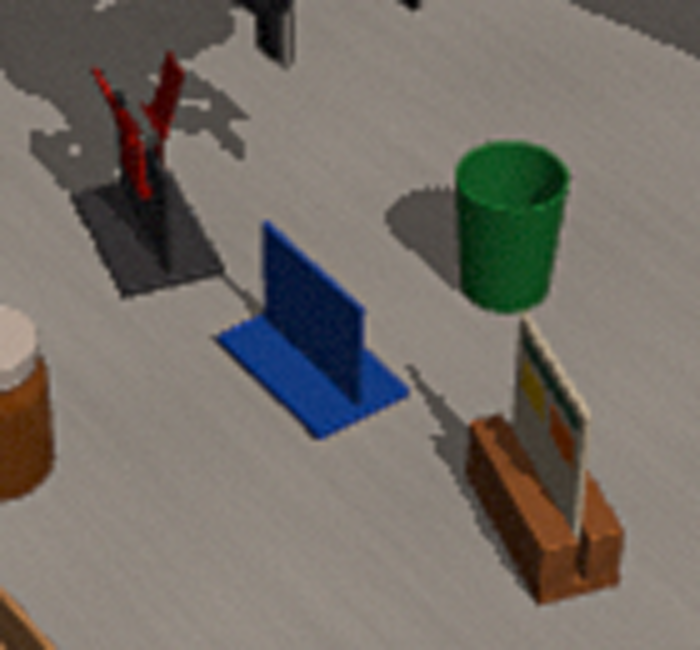

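Run:
```python
from h import *
c=load("sc1");d=load("si1")
def S(u,v):return ray(c,180+u/5,140+v/5,0)
def D(u,v):return ray(d,200+u/5,130+v/5,0)
a=tri([S(533,104),D(525,320)]);b=tri([S(668,76),D(587,412)]);print(a,b)
v=b[0]-a[0];print(np.linalg.norm(v),np.degrees(np.arctan2(v[1],v[0])),(a[0]+b[0])/2)
print("strip corners")
a=tri([S(66,448),D(122,150)]);b=tri([S(238,400),D(165,270-90)]);print(a,b)
print("handles A, B tops")
print(tri([S(132,325),D(170,62)]),tri([S(160,380),D(97,72)]))
```

```text
(array([506.12850239, 147.34510854, 121.13150595]), [0.30125572210229434, 0.30125572210257695]) (array([534.91964415, 228.5465728 , 124.3595979 ]), [3.7490255784255266, 3.7490255784255564])
86.21501156855689 70.47730964092537 [520.52407327 187.94584067 122.74555193]
strip corners
(array([ 538.65117166, -203.41346664,   55.1461321 ]), [13.792216794871205, 13.792216794871]) (array([ 569.02498167, -120.96694871,   79.53445754]), [1.3977045623149356, 1.397704562314857])
handles A, B tops
(array([ 535.47490061, -161.71804343,  132.04943365]), [1.4421683185537661, 1.4421683185538061]) (array([ 581.2006265 , -176.44927798,  133.67601727]), [2.953830026607867, 2.95383002660771])
```

Emit:
{"api": "step_arm", "payload": {
  "commands": [
    [[0,0.8,0],-0.045],
    [[0,0.8,0],-0.045],
    [[0,0.8,0],-0.018],
    [[0,0.8,0],0],
    [[0,0,0],0]
  ]
}}

```text
time_s: 0.8
eef_pos: [524.6, 131.0, 242.2]
ee_rot: [0.409, 0.577, 0.41, -0.576]
force: [-0.0, -0.3, -0.1]
grip_width: 0.997
```

Run:
```python
from h import *
shot("wrist","w2",None,1.5);s=ctrl.sense();print(s["time_s"],s["eef_pos"],Ro.from_matrix(R(s["ee_rot"])).as_matrix(),s["force"])
```

```text
0.85 [524.76111351 129.35681052 242.17494098] [[-1.87786178e-04  9.43880769e-01 -3.30286328e-01]
 [ 9.04884731e-06 -3.30286332e-01 -9.43880786e-01]
 [-9.99999982e-01 -1.80236476e-04  5.34821750e-05]] [-0.14066543  0.08823986 -0.62413888]
```

View pics/w2.png

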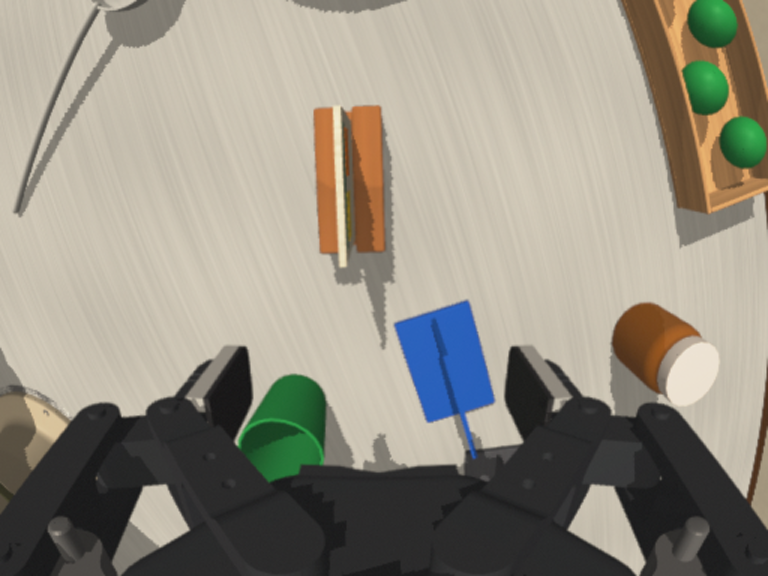

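Run:
```python
from h import *
c=load("sc1");d=load("si1");w=load("w2")
def S(u,v):return ray(c,180+u/5,140+v/5,0)
def D(u,v):return ray(d,200+u/5,130+v/5,0)
def W(u,v):return ray(w,u/1.5,v/1.5,1)
a=tri([S(533,104),D(525,320),W(343,267)]);b=tri([S(668,76),D(587,412),W(337.5,106)]);print(a,b)
v=b[0]-a[0];print(np.linalg.norm(v),np.degrees(np.arctan2(v[1],v[0])),(a[0]+b[0])/2)
for z in(118,122,126):
  a=plane(w,343/1.5,267/1.5,z,1);b=plane(w,337.5/1.5,106/1.5,z,1);v=b-a;print(z,a,b,np.linalg.norm(v),np.degrees(np.arctan2(v[1],v[0])),(a+b)/2)
q=[plane(w,u/1.5,v/1.5,45,1) for u,v in((315,109),(381,106),(384,250),(320,252))];q=np.array(q);print(q,q.mean(0),np.linalg.norm(q-np.roll(q,-1,0),axis=1))
for i,j in((3,0),(2,1)):v=q[j]-q[i];print(np.degrees(np.arctan2(v[1],v[0])))
```

```text
(array([506.25555758, 145.66370831, 121.54441873]), [1.3289030290507193, 1.590588807643324, 2.401898338220501]) (array([534.7894375 , 229.63182498, 124.48260309]), [3.8984390498295936, 3.8157525333890883, 1.498719833470866])
88.73251854753315 71.23131307969386 [520.52249754 187.64776664 123.01351091]
118 [505.40542595 142.49659297 118.        ] [534.31662127 232.0768141  118.        ] 94.13008675047024 72.11299066887518 [519.86102361 187.28670354 118.        ]
122 [506.03619137 143.3149294  122.        ] [534.49595652 231.49641157 122.        ] 92.66030449940679 72.11299066887521 [520.26607395 187.40567048 122.        ]
126 [506.6669568  144.13326582 126.        ] [534.67529176 230.91600904 126.        ] 91.19052224834338 72.11299066887516 [520.67112428 187.52463743 126.        ]
[[514.84973962 246.44511685  45.        ]
 [560.78413396 231.93927871  45.        ]
 [527.66038753 129.74560724  45.        ]
 [481.4094439  144.34641612  45.        ]] [521.17592625 188.11910473  45.        ] [ 48.17040506 107.42778535  48.50085985 107.4355531 ]
71.86487270033736
72.04108139214254
```

Emit:
{"api": "step_arm", "payload": {
  "commands": [
    [[-0.055,0.75,0],0.007],
    [[-0.055,0.7,0],0],
    [[0,0,-0.7],0],
    [[0,0,-0.7],0],
    [[0,0,-0.5],0]
  ],
  "gripper": 1,
  "force": 30
}}

```text
time_s: 1.35
eef_pos: [520.2, 185.1, 164.6]
ee_rot: [-0.414, -0.572, -0.415, 0.573]
force: [-0.9, 0.3, -0.1]
grip_width: 0.144
```

Emit:
{"api": "step_arm", "payload": {
  "commands": [
    [[0,0,0],0],
    [[0,0,0],0],
    [[0,0,0],0]
  ]
}}

```text
time_s: 1.65
eef_pos: [521.3, 185.7, 167.7]
ee_rot: [0.415, 0.574, 0.414, -0.572]
force: [0.7, -0.1, 0.3]
grip_width: 0.006
```

Run:
```python
from h import *
shot("wrist","w3",None,1.5);shot("side","si3",(230,60,350,260),3);shot("scene","sc3",(240,80,340,200),5);s=ctrl.sense();print(s["time_s"],s["eef_pos"],s["force"],s["grip_width"],ctrl.nose_length)
w=load("w3");print(plane(w,*proj(w,s["eef_pos"],1),100,1),proj(w,s["eef_pos"]-[0,0,11],1))
```

```text
1.8 [520.9865575  185.8876995  167.21562393] [ 0.28020972 -0.54705316 -0.20805894] -0.0005184762074255166 11.0
[510.78829437 153.32223923 100.        ] (np.float64(253.2376189205359), np.float64(236.94796361198797))
```

View pics/w3.png

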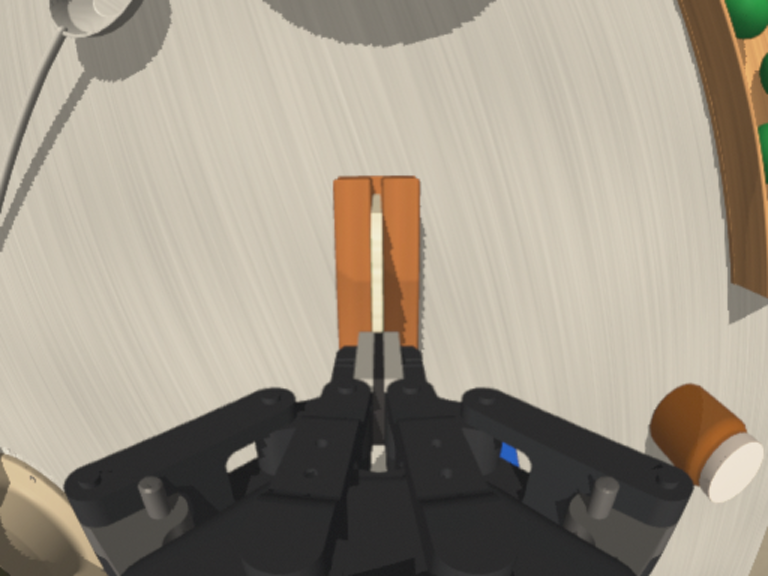

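View pics/sc3.png

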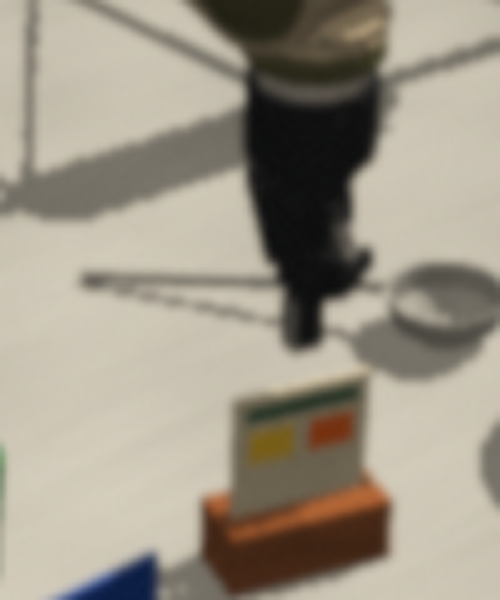

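View pics/si3.png

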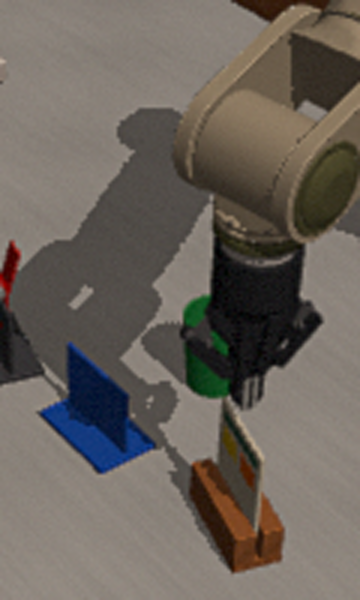

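Emit:
{"api": "step_arm", "payload": {
  "commands": [
    [[0,0.04,-0.4],0],
    [[0,0,-0.25],0],
    [[0,0,-0.2],0],
    [[0,0,-0.15],0],
    [[0,0,-0.1],0]
  ]
}}

```text
time_s: 2.3
eef_pos: [520.7, 187.6, 122.2]
ee_rot: [0.415, 0.573, 0.415, -0.573]
force: [-1.4, -0.6, 3.8]
grip_width: -0.001
```

Emit:
{"api": "step_arm", "payload": {
  "commands": [
    [[0,0,-0.05],0],
    [[0,0,-0.05],0],
    [[0,0,0],0]
  ]
}}

```text
time_s: 2.6
eef_pos: [520.6, 187.6, 118.2]
ee_rot: [-0.415, -0.573, -0.415, 0.573]
force: [-0.1, 0.3, -0.1]
grip_width: 0.001
```

Emit:
{"api": "step_arm", "payload": {
  "commands": [
    [[0,0,-0.025],0],
    [[0,0,-0.025],0],
    [[0,0,0],0]
  ]
}}

```text
time_s: 2.9
eef_pos: [520.7, 187.6, 116.3]
ee_rot: [0.415, 0.573, 0.415, -0.573]
force: [-0.7, -0.2, 1.7]
grip_width: -0.006
```

Emit:
{"api": "step_arm", "payload": {
  "commands": [
    [[0,0,-0.025],0],
    [[0,0,0],0]
  ]
}}

```text
time_s: 3.1
eef_pos: [520.8, 187.6, 115.9]
ee_rot: [0.415, 0.573, 0.415, -0.573]
force: [-2.2, -0.4, 8.7]
grip_width: -0.001
```

Emit:
{"api": "step_arm", "payload": {
  "commands": [
    [[0,0,-0.025],0],
    [[0,0,0],0],
    [[0,0,0],0]
  ]
}}

```text
time_s: 3.4
eef_pos: [520.9, 187.6, 115.8]
ee_rot: [0.415, 0.573, 0.414, -0.572]
force: [-6.0, -1.5, 15.3]
grip_width: 0.0
```

Emit:
{"api": "step_arm", "payload": {
  "commands": [
    [[0,0,0.3],0],
    [[0,0,0.9],0],
    [[0,0,1],0],
    [[0,0,0.9],0],
    [[0,-0.9,0],0]
  ]
}}

```text
time_s: 3.9
eef_pos: [522.0, 153.6, 243.4]
ee_rot: [0.417, 0.575, 0.414, -0.569]
force: [0.3, -0.7, -1.0]
grip_width: 0.006
```

Emit:
{"api": "step_arm", "payload": {
  "commands": [
    [[0.1,-1,0],0],
    [[0.1,-1,0],0],
    [[0.1,-1,0],0],
    [[0.1,-1,0],0],
    [[0.1,-1,0],0]
  ],
  "gripper": -1
}}

```text
time_s: 4.4
eef_pos: [540.5, -50.1, 238.5]
ee_rot: [0.415, 0.573, 0.415, -0.573]
force: [1.3, 0.5, -0.6]
grip_width: 0.844
```

Emit:
{"api": "step_arm", "payload": {
  "commands": [
    [[0,-1,0],0],
    [[0,-1,0],0],
    [[0,-1,0],0],
    [[0,-1,0],0],
    [[0,0,0],0]
  ]
}}

```text
time_s: 4.9
eef_pos: [540.0, -212.7, 237.8]
ee_rot: [-0.414, -0.573, -0.413, 0.574]
force: [-0.0, 0.4, 0.5]
grip_width: 0.996
```

Run:
```python
from h import *
shot("wrist","w4",None,1.5);shot("side","si4",(270,160,340,260),6);shot("scene","sc4",(270,140,340,210),8);s=ctrl.sense();print(s["time_s"],s["eef_pos"],s["force"],s["grip_width"])
print(R(s["ee_rot"]))
```

```text
5.05 [ 540.55019885 -208.04087291  238.23434834] [-0.34844431  0.07300429  0.32116139] 0.9998227566146082
[[-2.30322175e-04  9.50051134e-01 -3.12094201e-01]
 [ 4.21593009e-04 -3.12094089e-01 -9.50051105e-01]
 [-9.99999885e-01 -3.50394570e-04 -3.28652727e-04]]
```

View pics/w4.png

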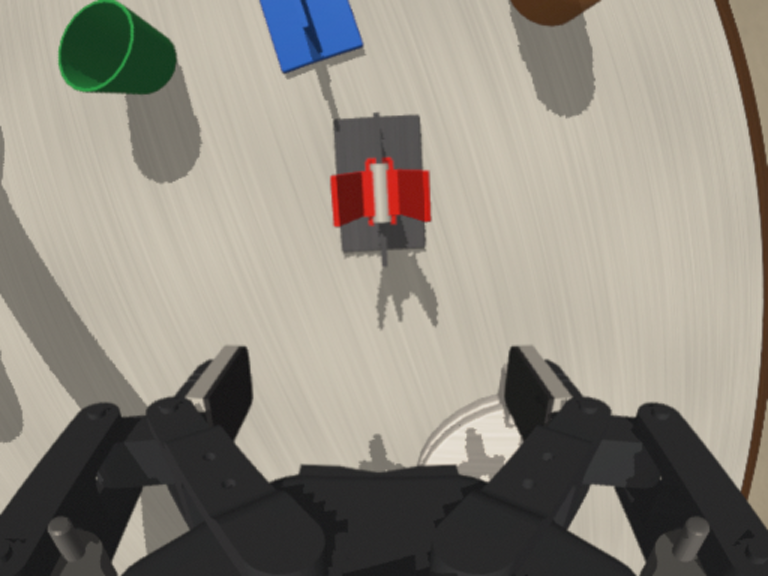

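View pics/sc4.png

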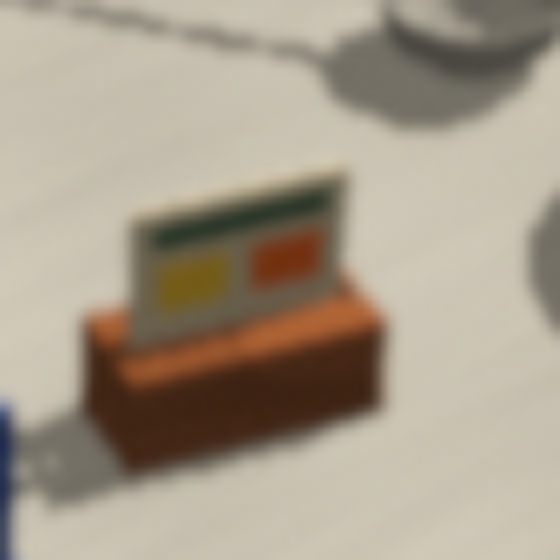

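View pics/si4.png

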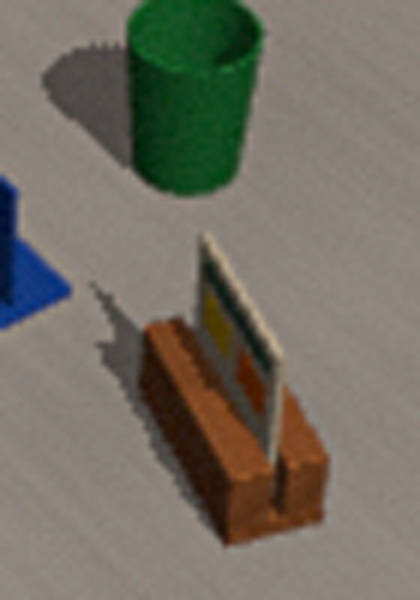

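Run:
```python
from h import *
w=load("w4");si=load("si1");sc=load("sc1")
P=lambda u,v,z:plane(w,u/1.5,v/1.5,z,1)
def rep(n,a,b):
    v=a-b;print(n,a,b,np.linalg.norm(v),np.degrees(np.arctan2(v[1],v[0])),(a+b)/2)
rep("strip",P(377,114,85),P(384,264,85))
rep("barrel",P(379,163,93),P(381,222,93))
A=(P(331,177,134),P(336,226,134));B=(P(430,171,134),P(431,221,134))
rep("A",*A);rep("B",*B);rep("mid",(A[0]+B[0])/2,(A[1]+B[1])/2);rep("span",(A[0]+A[1])/2,(B[0]+B[1])/2)
# heights by 2-view handles tops centres (scene, side, wrist)
S=lambda u,v:ray(sc,180+u/5,140+v/5,0)
D=lambda u,v:ray(si,200+u/5,130+v/5,0)
W=lambda u,v:ray(w,u/1.5,v/1.5,1)
print(tri([S(132,325),D(170,62),W(333.5,201.5)]));print(tri([S(160,380),D(97,72),W(430.5,196)]))
```

```text
strip [ 568.82788436 -120.56590694   85.        ] [ 542.47213574 -214.15020171   85.        ] 97.22471760450752 74.27141256707816 [ 555.65001005 -167.35805433   85.        ]
barrel [ 560.11503536 -150.66492682   93.        ] [ 549.66284774 -186.04094185   93.        ] 36.88781188002141 73.53971232081544 [ 554.88894155 -168.35293434   93.        ]
A [ 533.92223542 -149.16053883  134.        ] [ 527.77411117 -174.80641701  134.        ] 26.37253304706047 76.51881492393599 [ 530.8481733  -161.98347792  134.        ]
B [ 584.3497694  -162.54608653  134.        ] [ 576.83838767 -188.23235318  134.        ] 26.762009455682744 73.69960604794136 [ 580.59407853 -175.38921985  134.        ]
mid [ 559.13600241 -155.85331268  134.        ] [ 552.30624942 -181.51938509  134.        ] 26.55923190089276 75.09887599475675 [ 555.72112592 -168.68634889  134.        ]
span [ 530.8481733  -161.98347792  134.        ] [ 580.59407853 -175.38921985  134.        ] 51.520568752082795 164.91796663843084 [ 555.72112592 -168.68634889  134.        ]
(array([ 533.06654563, -161.97717249,  130.99369684]), [2.6910188650628375, 1.6362018478180358, 2.543748246193243])
(array([ 580.92209223, -176.01331332,  133.50312492]), [3.002917741869872, 2.9669438900510907, 0.6961979722259993])
```

Emit:
{"api": "step_arm", "payload": {
  "commands": [
    [[0.19,0.5,0],0.0144],
    [[0.185,0.49,-0.5],0],
    [[0,0,-0.8],0],
    [[0,0,0],0],
    [[0,0,0],0]
  ]
}}

```text
time_s: 5.55
eef_pos: [555.8, -168.2, 187.1]
ee_rot: [0.428, 0.563, 0.428, -0.563]
force: [0.4, -0.5, 0.2]
grip_width: 0.999
```

Run:
```python
from h import *
shot("wrist","w5",None,1.5);shot("side","si5",(190,60,310,210),5);shot("scene","sc5",(160,100,270,270),4);s=ctrl.sense();print(s["time_s"],s["eef_pos"],s["force"],s["grip_width"])
print(R(s["ee_rot"]));w=load("w5")
print(np.array(proj(w,s["eef_pos"],1))*1.5)
```

```text
5.7 [ 556.14114528 -169.09083296  188.05251399] [ 1.76658399 -0.44805658 -0.15215776] 0.9994705506430521
[[ 2.44208780e-03  9.63219497e-01 -2.68704738e-01]
 [-1.31981162e-03 -2.68702201e-01 -9.63222397e-01]
 [-9.99996147e-01  2.70691330e-03  6.15073922e-04]]
[382.97446458 373.73332661]
```

View pics/w5.png

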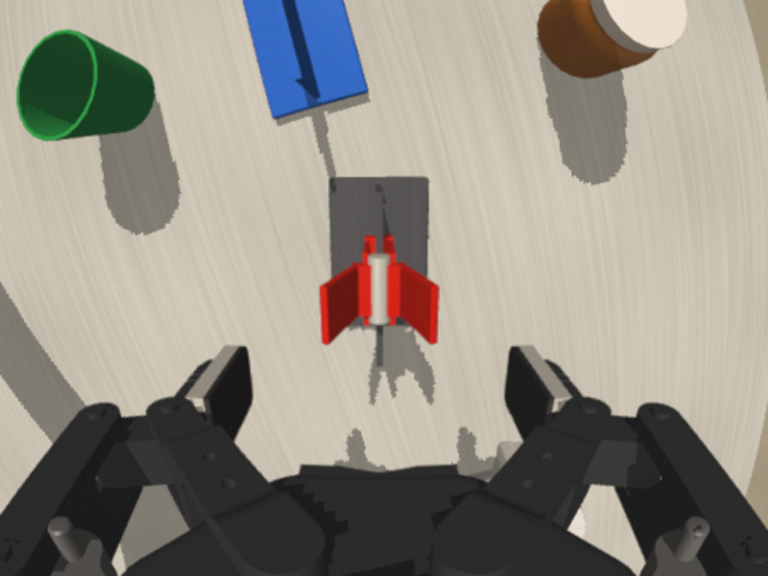

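View pics/sc5.png

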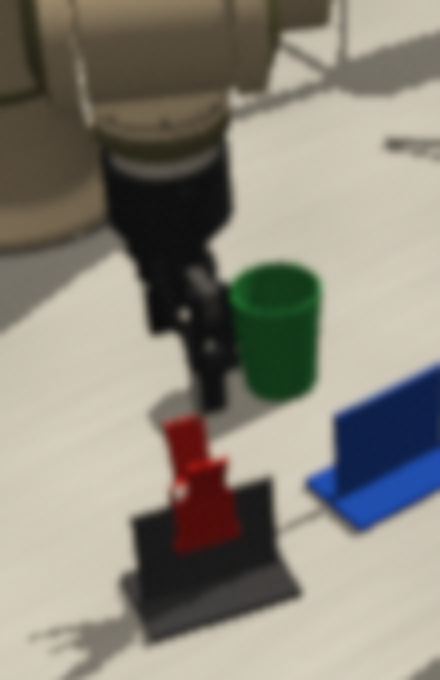

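View pics/si5.png

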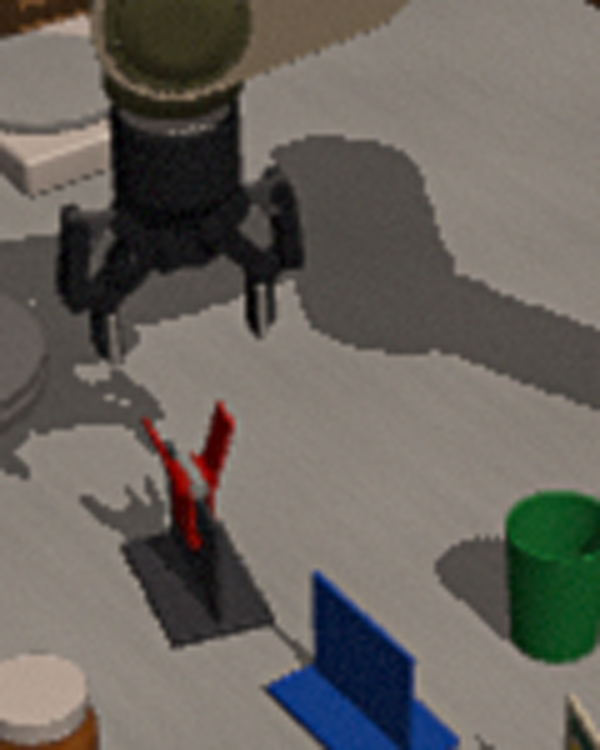

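Run:
```python
from h import *
w=load("w5");w4=load("w4")
P=lambda u,v,z:plane(w,u/1.5,v/1.5,z,1)
W=lambda c,u,v:ray(c,u/1.5,v/1.5,1)
for n,a,b in(("barrel far",(379,163),(378.5,257)),("barrel near",(381,222),(379,322)),("A far",(331,177),(321,286)),("A near",(336,226),(326,343)),("B far",(430,171),(438,286)),("B near",(431,221),(434,342)),("strip near",(384,264),(379.5,365))):
    x,e=tri([W(w4,*a),W(w,*b)]);print(n,x.round(1),np.round(e,1))
print("strip", P(379.5,365,85),P(379,185,85),"barrel mid",P(379,290,93))
```

```text
barrel far [ 560.  -150.6   96.6] [0.1 0.1]
barrel near [ 549.9 -186.2   92.6] [0.3 0.3]
A far [ 533.6 -149.2  129.9] [0.1 0.1]
A near [ 527.8 -175.1  132.3] [0.3 0.3]
B far [ 584.1 -162.6  131.9] [0.5 0.5]
B near [ 576.4 -188.6  131.1] [0.6 0.6]
strip near [ 542.8 -213.4   88.3] [0.2 0.2]
strip [ 542.58421667 -215.06525038   85.        ] [ 569.72406877 -115.91324264   85.        ] barrel mid [ 555.10831353 -168.632364     93.        ]
```

Emit:
{"api": "step_arm", "payload": {
  "commands": [
    [[-0.02,0.015,-0.6],0],
    [[0,0,-0.6],0],
    [[0,0,-0.45],0],
    [[0,0,-0.2],0],
    [[0,0,0],0]
  ]
}}

```text
time_s: 6.2
eef_pos: [554.8, -168.4, 112.3]
ee_rot: [-0.427, -0.563, -0.428, 0.563]
force: [-0.6, -0.1, 1.1]
grip_width: 1.0
```

Emit:
{"api": "step_arm", "payload": {
  "commands": [
    [[0,0,0],0],
    [[0,0,0],0]
  ]
}}

```text
time_s: 6.4
eef_pos: [555.3, -168.5, 113.6]
ee_rot: [0.428, 0.563, 0.427, -0.563]
force: [0.5, -0.6, 0.4]
grip_width: 0.997
```

Run:
```python
from h import *
shot("wrist","w6",None,1.5);shot("side","si6",(190,60,310,210),5);s=ctrl.sense();print(s["time_s"],s["eef_pos"],s["force"],s["grip_width"])
```

```text
6.5 [ 555.13896013 -168.38651292  113.18412516] [-0.99412321  0.60235905  0.41524763] 0.9990057195276822
```

View pics/w6.png

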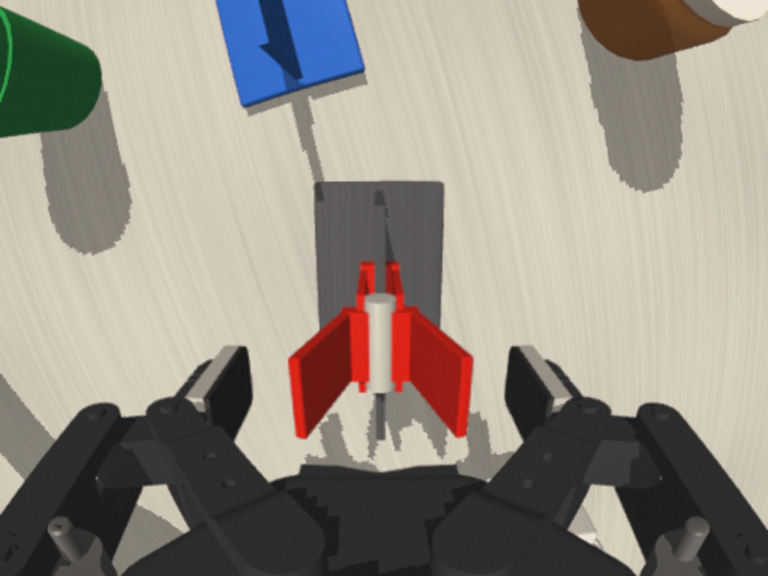

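View pics/si6.png

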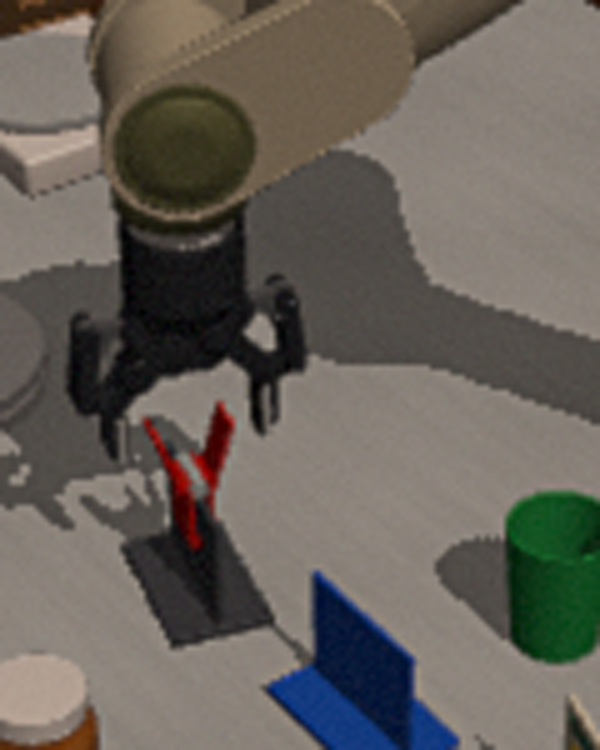

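Emit:
{"api": "step_arm", "payload": {
  "commands": [
    [[0,0,0],0],
    [[0,0,0],0],
    [[0,0,0],0],
    [[0,0,0],0],
    [[0,0,0],0]
  ],
  "gripper": 1,
  "force": 40
}}

```text
time_s: 7.0
eef_pos: [556.6, -169.2, 114.9]
ee_rot: [0.43, 0.564, 0.425, -0.562]
force: [1.1, -0.7, 12.9]
grip_width: 0.294
```

Emit:
{"api": "step_arm", "payload": {
  "commands": [
    [[0,0,0],0],
    [[0,0,0],0],
    [[0,0,0],0]
  ]
}}

```text
time_s: 7.3
eef_pos: [556.6, -169.2, 114.8]
ee_rot: [0.43, 0.564, 0.425, -0.562]
force: [1.2, -0.9, 13.2]
grip_width: 0.291
```

Run:
```python
from h import *
shot("wrist","w7",None,1.5);shot("side","si7",(190,60,310,210),5);shot("scene","sc7",(160,120,270,270),5);s=ctrl.sense();print(s["time_s"],s["eef_pos"],s["force"],s["grip_width"]*85,s["wrist_torque"])
```

```text
7.45 [ 556.56474881 -169.15148777  114.84617332] [ 1.48207527 -0.44590271 14.06883309] 24.980533735216554 [-0.22004688 -0.35329924  0.00290069]
```

View pics/w7.png

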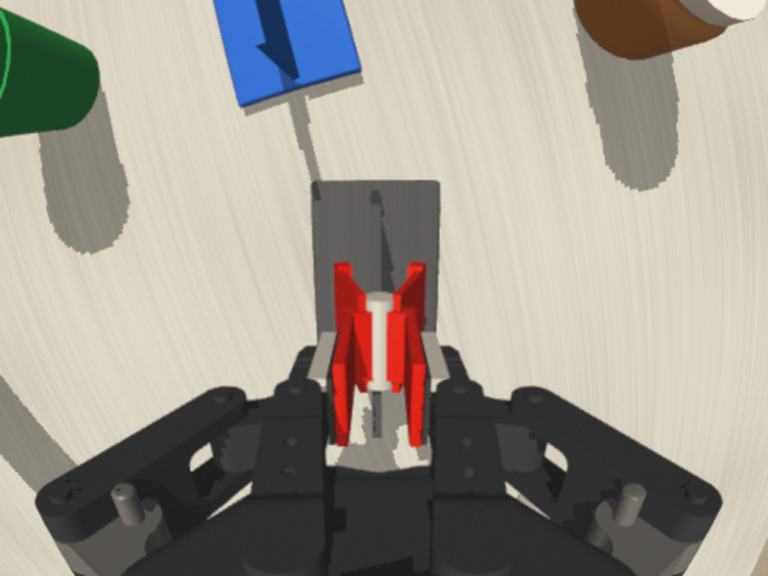

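View pics/si7.png

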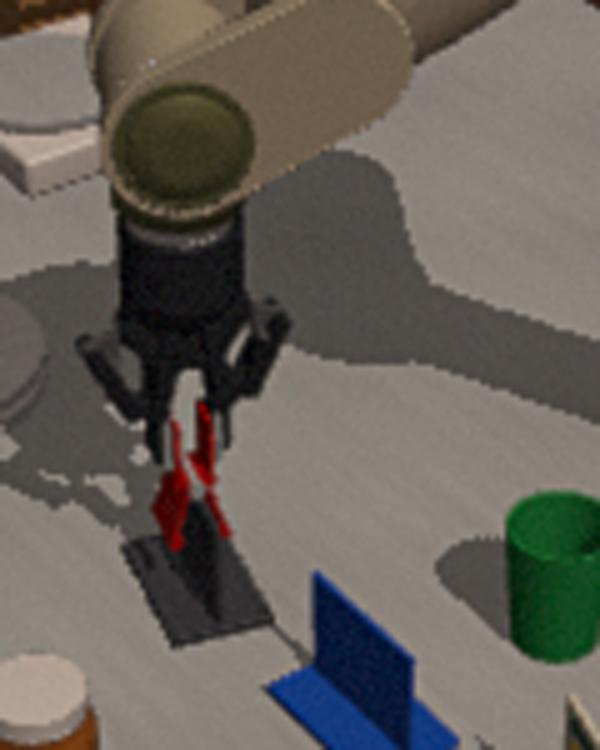

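View pics/sc7.png

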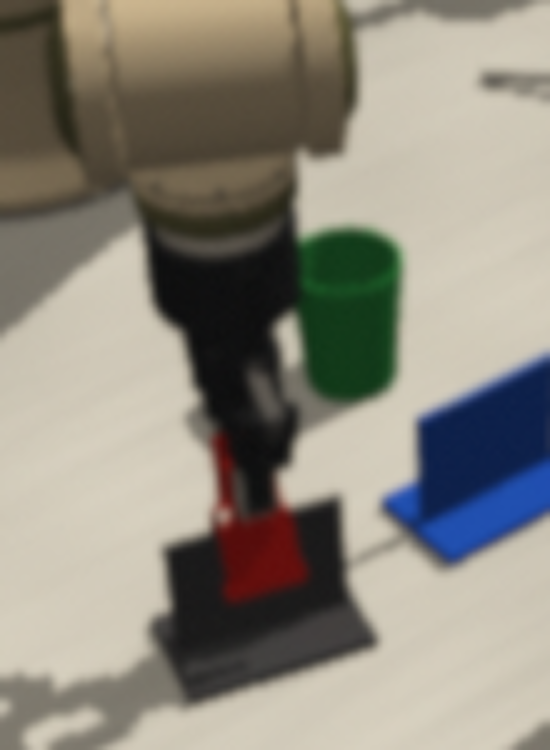

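Emit:
{"api": "step_arm", "payload": {
  "commands": [
    [[0,0,0.1],0],
    [[0,0,0.15],0],
    [[0,0,0.3],0],
    [[0,0,0.4],0],
    [[0,0,0.5],0]
  ]
}}

```text
time_s: 7.95
eef_pos: [554.5, -168.0, 171.0]
ee_rot: [-0.427, -0.563, -0.428, 0.563]
force: [-0.5, 0.2, -1.2]
grip_width: 0.295
```

Emit:
{"api": "step_arm", "payload": {
  "commands": [
    [[0,0,0.5],0],
    [[0,0,0.5],0],
    [[0,0,0.5],0],
    [[0,0,0.25],0],
    [[0,0,0],0]
  ]
}}

```text
time_s: 8.45
eef_pos: [555.1, -168.4, 241.7]
ee_rot: [0.428, 0.564, 0.427, -0.563]
force: [0.3, -0.5, -0.4]
grip_width: 0.293
```

Run:
```python
from h import *
shot("wrist","w8",None,1.5);shot("side","si8",(190,40,310,190),5);s=ctrl.sense();print(s["time_s"],s["eef_pos"],s["force"],s["grip_width"]*85,s["wrist_torque"])
print(R(s["ee_rot"]))
```

```text
8.55 [ 554.52524777 -168.0495349   239.5391553 ] [ 0.39569254 -0.57197003 -1.31713111] 24.435761582795607 [-0.05117606  0.04583524  0.04159733]
[[-1.14033578e-03  9.63222259e-01 -2.68703515e-01]
 [ 6.02494651e-04 -2.68702979e-01 -9.63222895e-01]
 [-9.99999168e-01 -1.26028996e-03 -2.73924638e-04]]
```

View pics/w8.png

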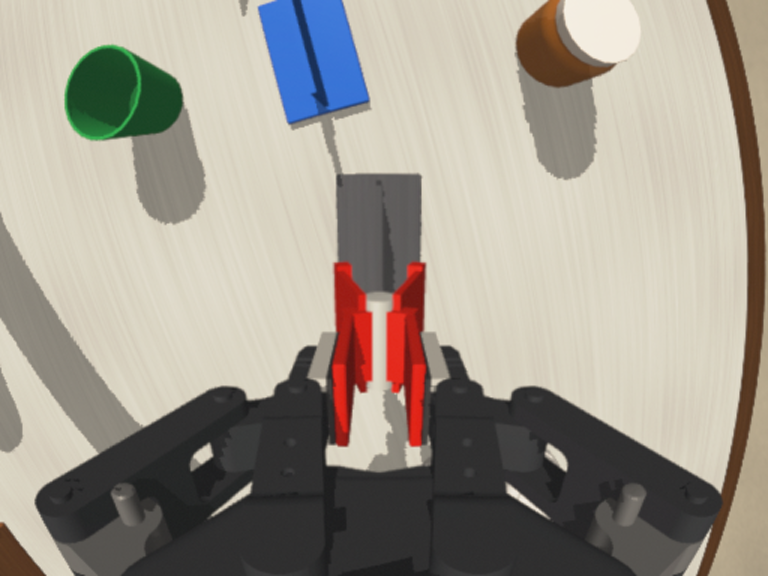

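View pics/si8.png

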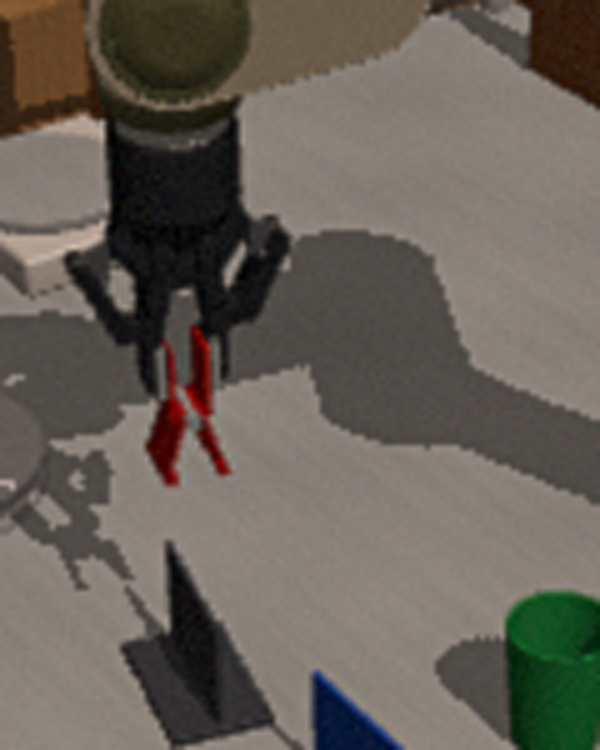

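Run:
```python
from h import *
for n in("w7","w8"):
    w=load(n)
    im=w["image"].astype(int);b,g,r=im[...,0],im[...,1],im[...,2]
    m=((r>90)&(g<70)&(b<70)).astype(np.uint8);m[:150]=0;m[310:]=0;m[:,:200]=0;m[:,300:]=0
    cs,_=cv2.findContours(m,cv2.RETR_EXTERNAL,cv2.CHAIN_APPROX_SIMPLE)
    print(n,[(cv2.boundingRect(c),cv2.contourArea(c)) for c in cs if cv2.contourArea(c)>50])
w=load("w7");p=np.array([556.56,-169.15,114.85])
Rw=R([.43,.564,.425,-.562])
for uv,z in(((379,297),95),((379,388),95)):
    x=plane(w,uv[0]/1.5,uv[1]/1.5,z,1);print(x,Rw.T@(x-p))
w=load("w8");s=ctrl.sense()
for uv,z in(((379,297),s["eef_pos"][2]-20),((379,388),s["eef_pos"][2]-20)):
    x=plane(w,uv[0]/1.5,uv[1]/1.5,z,1);print(x,R(s["ee_rot"]).T@(x-s["eef_pos"]))
```

```text
w7 [((221, 175, 27, 123), 2075.0), ((258, 174, 26, 124), 2053.0)]
w8 [((258, 174, 26, 123), 2008.5), ((221, 174, 27, 123), 2032.5)]
[ 561.15885515 -150.55702979   95.        ] [ 19.80653338  -0.70930074 -19.18511501]
[ 551.2450167  -186.26225995   95.        ] [19.88183054 -0.66971076 17.87079433]
[ 559.44136727 -150.42134559  219.5391553 ] [ 20.00499823   0.02377455 -18.29537564]
[ 549.38394571 -186.65674456  219.5391553 ] [19.99463543  0.07280188 19.30985479]
```

Emit:
{"api": "step_arm", "payload": {
  "commands": [
    [[-0.1,0.4,0],-0.0134],
    [[-0.1,0.8,0],0],
    [[-0.1,0.9,0],0],
    [[-0.1,0.9,0],0],
    [[-0.1,0.9,0],0]
  ]
}}

```text
time_s: 9.05
eef_pos: [534.0, -10.8, 239.1]
ee_rot: [-0.415, -0.572, -0.416, 0.573]
force: [0.9, 0.1, -0.8]
grip_width: 0.293
```

Emit:
{"api": "step_arm", "payload": {
  "commands": [
    [[-0.071,0.9,0],0],
    [[-0.071,0.9,0],0],
    [[-0.071,0.9,0],0],
    [[-0.071,0.9,0],0],
    [[-0.071,0.8,0],0]
  ]
}}

```text
time_s: 9.55
eef_pos: [519.8, 165.4, 239.1]
ee_rot: [-0.415, -0.571, -0.416, 0.573]
force: [-0.4, -0.3, -1.0]
grip_width: 0.292
```

Emit:
{"api": "step_arm", "payload": {
  "commands": [
    [[0,0.4,0],0],
    [[0,0.19,0],0],
    [[0,0,-0.6],0],
    [[0,0,-0.6],0],
    [[0,0,-0.1],0]
  ]
}}

```text
time_s: 10.05
eef_pos: [519.6, 186.3, 185.4]
ee_rot: [-0.414, -0.571, -0.416, 0.574]
force: [-0.1, -0.1, -1.1]
grip_width: 0.29
```

Emit:
{"api": "step_arm", "payload": {
  "commands": [
    [[0,0,0],0],
    [[0,0,0],0]
  ]
}}

```text
time_s: 10.25
eef_pos: [521.3, 187.0, 189.4]
ee_rot: [0.416, 0.573, 0.415, -0.572]
force: [-0.3, 1.0, -0.2]
grip_width: 0.298
```

Run:
```python
from h import *
shot("wrist","w9",None,1.5);shot("side","si9",(250,90,370,260),4);shot("scene","sc9",(250,100,340,210),5);s=ctrl.sense();print(s["time_s"],s["eef_pos"],s["force"],s["grip_width"]*85,s["wrist_torque"])
print(R(s["ee_rot"]))
```

```text
10.4 [521.04252969 187.2754277  189.30051937] [-1.03431972  0.42113626 -0.67655817] 25.311276472938378 [-0.00512656  0.06896922 -0.00167219]
[[ 1.74402037e-03  9.50995935e-01 -3.09198464e-01]
 [ 1.85385412e-04 -3.09199237e-01 -9.50997265e-01]
 [-9.99998462e-01  1.60123772e-03 -7.15550541e-04]]
```

View pics/w9.png

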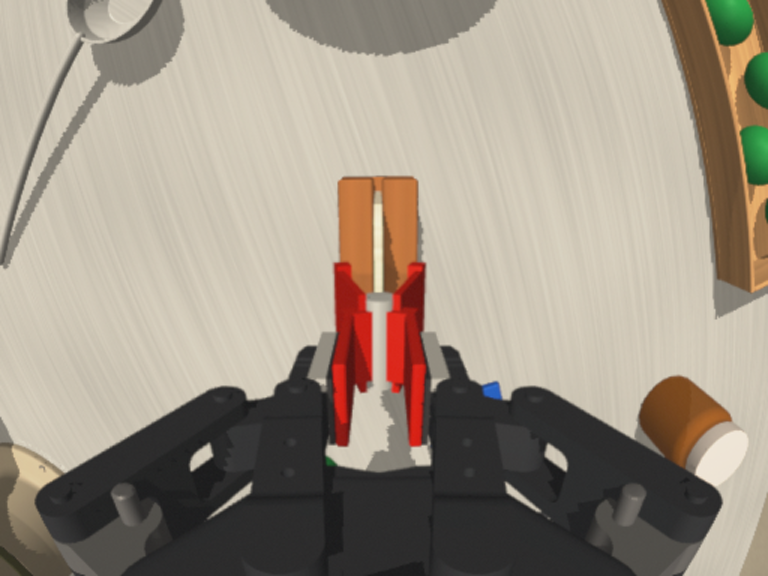

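View pics/si9.png

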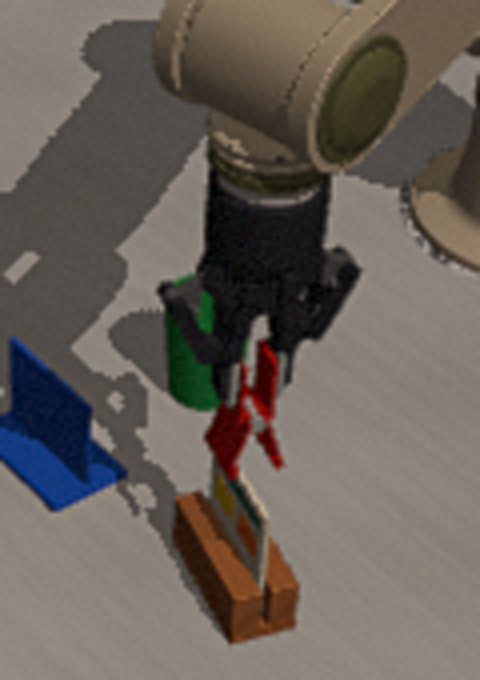

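View pics/sc9.png

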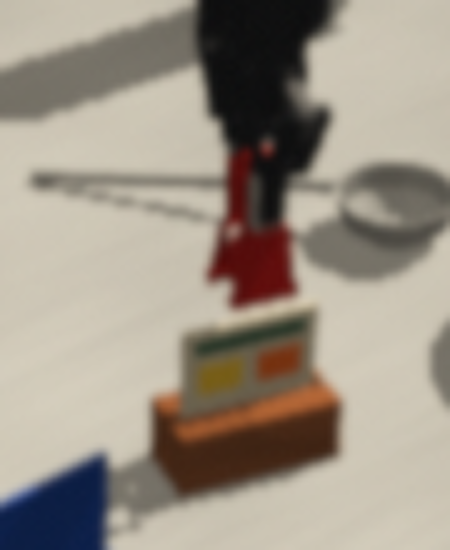

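Run:
```python
from h import *
w=load("w9");s=ctrl.sense();T=R(s["ee_rot"])
for uv in((378.5,191),(379,285)):
    x=plane(w,uv[0]/1.5,uv[1]/1.5,105,1);print(x,T.T@(x-s["eef_pos"]))
c=load("sc4");d=load("si4")
S=lambda u,v:ray(c,270+u/8,140+v/8,0);D=lambda u,v:ray(d,270+u/6,160+v/6,0)
a=tri([S(133,220),D(203,236)]);b=tri([S(348,172),D(281,355)]);b2=tri([S(348,172),D(281,355),ray(w,378.5/1.5,191/1.5,1)]);print(a,b,b2,(a[0]+b[0])/2)
```

```text
[536.71306364 236.87125686 105.        ] [ 84.33691379  -0.56736361 -51.95048163]
[522.36091237 191.87447459 105.        ] [84.3035416  -0.30323039 -4.72100163]
(array([507.97492746, 145.61018217,  99.6520086 ]), [1.3730942204662293, 1.3730942204662724]) (array([535.3898085 , 229.71205399, 100.85598813]), [3.467859700992386, 3.467859700992225]) (array([535.81257883, 232.57926524, 100.88835144]), [3.7236590003064425, 4.688120686310244, 4.087992820313023]) [521.68236798 187.66111808 100.25399837]
```

Run:
```python
from h import *
w=load("w9");s=ctrl.sense();T=R(s["ee_rot"])
cv2.imwrite("pics/w9c.png",cv2.resize(w["image"][105:205,210:295],None,fx=6,fy=6,interpolation=cv2.INTER_NEAREST))
print(w["image"][116:150,251:254].astype(int).mean(1).round().tolist())
for v in(127,130,132,134,136): x=plane(w,252.3,v,105,1);print(v,(T.T@(x-s["eef_pos"])).round(1))
```

```text
[[178.0, 195.0, 204.0], [116.0, 138.0, 164.0], [72.0, 122.0, 194.0], [65.0, 121.0, 197.0], [65.0, 120.0, 197.0], [66.0, 120.0, 197.0], [66.0, 120.0, 197.0], [66.0, 120.0, 197.0], [66.0, 120.0, 196.0], [66.0, 120.0, 196.0], [73.0, 124.0, 196.0], [114.0, 150.0, 194.0], [137.0, 169.0, 191.0], [141.0, 171.0, 190.0], [141.0, 170.0, 187.0], [143.0, 173.0, 188.0], [144.0, 173.0, 189.0], [145.0, 175.0, 190.0], [145.0, 175.0, 190.0], [150.0, 182.0, 197.0], [182.0, 218.0, 229.0], [196.0, 228.0, 237.0], [199.0, 229.0, 238.0], [198.0, 229.0, 238.0], [199.0, 230.0, 238.0], [201.0, 232.0, 240.0], [203.0, 233.0, 240.0], [205.0, 233.0, 241.0], [207.0, 234.0, 241.0], [208.0, 235.0, 242.0], [208.0, 235.0, 242.0], [209.0, 235.0, 242.0], [211.0, 236.0, 242.0], [213.0, 237.0, 242.0]]
127 [ 84.3  -0.6 -52.2]
130 [ 84.3  -0.6 -50. ]
132 [ 84.3  -0.6 -48.5]
134 [ 84.3  -0.6 -47.1]
136 [ 84.3  -0.6 -45.6]
```

View pics/w9c.png

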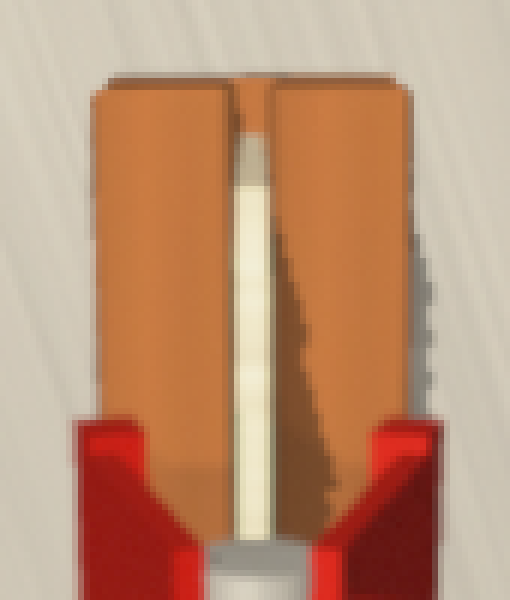

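Emit:
{"api": "step_arm", "payload": {
  "commands": [
    [[-0.01,0.01,-0.2],0],
    [[0,0,-0.25],0],
    [[0,0,-0.25],0],
    [[0,0,-0.25],0],
    [[0,0,-0.2],0]
  ]
}}

```text
time_s: 10.9
eef_pos: [519.9, 187.7, 141.0]
ee_rot: [-0.415, -0.572, -0.416, 0.572]
force: [0.1, 0.5, -0.4]
grip_width: 0.29
```

Emit:
{"api": "step_arm", "payload": {
  "commands": [
    [[0,0,0],0],
    [[0,0,0],0],
    [[0,0,0],0]
  ]
}}

```text
time_s: 11.2
eef_pos: [520.5, 187.8, 142.7]
ee_rot: [0.416, 0.572, 0.416, -0.572]
force: [0.3, 0.4, -0.4]
grip_width: 0.293
```

Run:
```python
from h import *
shot("wrist","w10",None,1.5);shot("side","si10",(280,120,360,260),5);shot("scene","sc10",(270,110,340,210),6);s=ctrl.sense();print(s["time_s"],s["eef_pos"],s["force"],s["grip_width"]*85,s["wrist_torque"])
print(R(s["ee_rot"]));w=load("w10")
cv2.imwrite("pics/w10c.png",cv2.resize(w["image"][105:305,200:305],None,fx=3,fy=3,interpolation=cv2.INTER_NEAREST))
```

```text
11.35 [520.36992032 187.82270939 142.66562046] [-0.12580342 -0.26297443 -0.00829022] 24.641180598460465 [-0.00175535 -0.00792123 -0.02813631]
[[ 7.07272878e-04  9.51064396e-01 -3.08991933e-01]
 [ 1.07952888e-04 -3.08992081e-01 -9.51064605e-01]
 [-9.99999744e-01  6.39305629e-04 -3.21211867e-04]]
```

View pics/w10c.png

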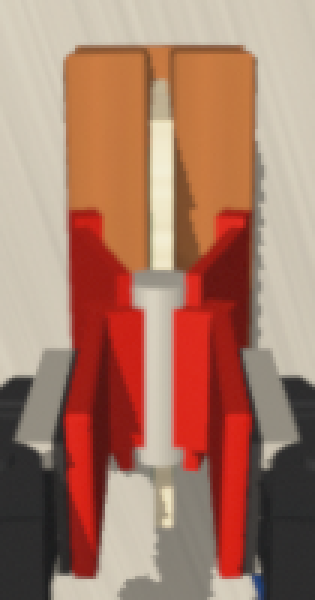

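View pics/si10.png

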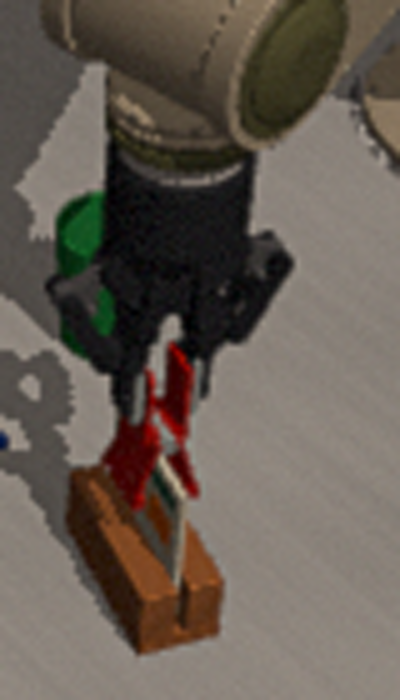

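View pics/sc10.png

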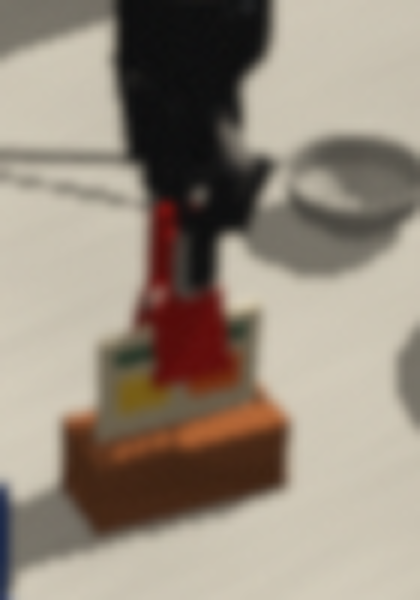

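Run:
```python
from h import *
s=ctrl.sense();T=R(s["ee_rot"]);c=load("sc10");d=load("si10")
bx=T[:,1];v=-T[:,2];p=s["eef_pos"].copy();p[2]=119
for e in(-22,22):
    q=p+bx*16+v*e;q[2]=79;print("B",e,(np.array(proj(c,q,0))-[270,110])*6,(np.array(proj(d,q,0))-[280,120])*5)
w=load("w10")
# far barrel end, wrist vs side triangulation
for e in(-18,18):
    q=p+v*e+[0,0,6];print("barrel",e,(np.array(proj(w,q,1))-[200,105])*3)
```

```text
B -22 [148.984188   382.39689385] [106.35421914 456.44841721]
B 22 [227.72908542 363.40380113] [136.72514235 508.59322145]
barrel -18 [161.02106482 467.02460219]
barrel 18 [161.5297437  288.97100581]
```

Run:
```python
from rig import ticket
print(ticket.finish_job())
```

```text
the job is handed in; nothing more can be done
None
```

The card is pressed home and the clip is held squeezed wide open around the middle of its top edge. I handed the job in at about 11.4 s.

- **Card:** I pressed it down with the closed fingertips until it stopped. The tips stood at 104.8 mm (105 mm is home), and more push only raised the force to 15 N. The camera check afterwards was rougher. Scene and side views put the top edge at about 100 mm, with ray misses of 1.4 and 3.5 mm, so I relied on the contact reading.
- **Clip:** I squeezed it by the handles at 40 N to its stop; the measured opening was about 25 mm against the 26 mm given. Then I lifted it straight off the strip. It sat at the same place in the wrist picture before and after the lift, so it did not slip.
- **Final position:** The pivot is about 14 mm above the card's edge, so the jaw tips should be about 26 mm below it. It is centred to within about 1 mm along and across the card. The wrist view shows the card between the jaws with a clear gap on both sides, and the measured force is about 0 N.
- **Agreement of views:** The barrel and jaw edges appeared where I calculated they should, to within about 2–3 camera pixels.
- **Everything else:** I noticed no contact with the other objects and saw none of them displaced in the pictures. I did not measure their positions again.

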